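# Snap the protective cover onto the chuck dock and keep it pressed home

## Task

Lift the white protective cover straight up off its parking rail, against the sprung catches that hold it there, and press it down over the specimen chuck on the dock until it snaps in under both of the dock's catches. Keep pressing: finish with the gripper still on the cover, pushing it firmly down into the dock's springy seat. Leave the other things on the table where they are.

Things in the scene. Friction and masses are not known exactly. Their poses are not given: they have to be found in the camera images.
- stand: Fixed parking stand: grey foot 96 x 92 x 8 mm, origin under its centre, z up, yaw within 0.35 rad of 0. In its middle an upright aluminium rail (48 mm along x, 22 wide, top at 48 mm) carries the cover, slipped over it. On +y and -y a sprung leaf catch, 41 mm high, hooks over the cover's beads: an upward pull of about 10 to 15 N frees it within 16 mm; lift it 40 mm or more before going sideways.
- dock: Fixed dock: white plate 104 x 92 x 8 mm, origin under its centre, z up, yaw within 0.35 rad of 0; a metal chuck (about 30 mm wide, top at 36 mm) clamped upright in its middle. The cover goes over it, long side along the dock's x, either way round. End guides with flared tops, inner faces at x = +-35.5 mm, 33 mm high. On +y and -y sprung leaf catches, noses at 37 mm, top at 43 mm, 55 mm apart.
- seat_centre (a point): Centre of the dock's seat, 15 mm above the table: cover_foot stands here when snapped home and not pressed. Axes as the dock's. Going down, the beads meet the noses with cover_foot about 15 mm above it; resistance rises to some 10 to 15 N, drops suddenly about 8 mm above it, and the catches then draw the cover down to the seat.
- dock_seat (a joint): Sprung rubber-faced seat frame under the cover's lower edge, in m: 0 unloaded, grows as it is pressed down, 3 N per mm, bottoms at 0.005. The cover's own weight gives 0.0003. Pressed firmly means 0.001 or more (3 N); 6 to 9 N (0.002 to 0.003) is a good push.
- dock_catch_left (a joint): Dock's catch on its +y side, rad: 0 closed, grows as the bead pushes it outward (about 0.13 at the most during the snap), springs back to 0 when the bead has passed below the nose.
- dock_catch_right (a joint): The same on the dock's -y side.
- cover: Loose white plastic cover, about 70 g, open below: box 64 (x) x 52 (y) x 40 mm high, walls 4 mm, a round bead (5 mm proud, 14 mm above the lower edge) along both long sides, on its roof an upright fin 40 mm long (x), 14 thick (y), from 40 to 75 mm above the lower edge. Origin under its centre, z up. Same either way round. Starts on the stand, aligned with it.
- cover_grip (a point): Point to grip on the cover's fin, on its middle plane, 62 mm above the cover's lower edge, 22 mm above the roof and 13 mm below the fin's top; fingers close along the cover's y over 14 mm. Axes as the cover's.
- cover_foot (a point): Centre of the cover's underside (lower edge). Axes as the cover's.
- petri_small: Bystander: small clear Petri dish, 55 mm across, 12 mm high, origin under its centre. Leave alone.
- tweezers_black: Bystander: black tweezers lying flat, 126 x 14 x 10 mm, origin under the centre. Leave alone.
- pen_blue: Bystander: pen lying flat, 138 x 10 x 10 mm, origin under the centre. Leave alone.
- vial_0: Bystander: glass vial standing upright, 22 mm across, 47 mm high, origin under its centre. Leave alone.
- grid_box: Bystander: flat white grid box, 34 x 75 x 13 mm, origin under its centre. Leave alone.
There are look-alikes about, which are no part of the job. Leave any purple look-alike of the cover alone.

How it is judged (in metres and radians):
On the way, in this order (a step that is already met when the one before it is completed fails the run):
1. the cover is pulled up off the parking rail and held clear above it (z of cover_foot in the frame of stand above 0.05 m and contact force between the fingers and cover above 1 N), for 0.1 s.
2. the cover is snapped home in the dock under both catches and pressed into the seat (z of cover_foot in the frame of seat_centre below 0 m and horizontal distance between cover_foot and seat_centre below 0.006 m and value of joint each of dock_catch_left, dock_catch_right below 0.04 rad and value of joint dock_seat above 0.001 m), for 0.3 s.
At the end, for the whole second after the job is handed in: Cover over the chuck in the dock, level (0.08 rad) and square (0.15 rad), within 6 mm of the seat centre, underside no higher than the unloaded seat, both dock catches sprung back (below 0.04 rad); the fingers still on it, pressing the seat down over 1 mm (3 N) through the last second, at rest (all of step 2 and angle between the z axis of cover and the z axis of dock, either way round below 0.08 rad and angle between the x axis of cover and the x axis of dock, either way round below 0.15 rad and contact force between the fingers and cover above 1 N and linear speed of cover below 0.02 m/s); the arm keeps its last pose, push and grip.
It fails at once if a bystander is moved more than 30 mm (distance of any of petri_small, tweezers_black, pen_blue, vial_0, grid_box from where it was at the start of the episode above 0.03 m).
It also fails if it takes over 50 s, if anything falls off the work surface, if the arm or the gripper's body presses on something with over 40 N, if the wrist force passes 120 N, or if a joint passes its speed limit or range.

## Robot

A 6-joint arm with a two-finger parallel gripper is mounted at the origin on a cart in front of the work surface, level with it; the furniture and walls round the work are solid. World frame = base frame: x ahead of the robot, y to its left, z up, the work surface at z = 0. Lengths are in mm, angles in rad, forces in N, time in s.
With the tool pointing down it reaches from about 325 to 875 mm from the base axis. Payload 4.4 kg.
Tool frame: the origin (TCP) lies at the centre of the arm's flange, where the gripper is bolted on; the fingertips stand 173 mm ahead of it and the grasp point (between the pads) lies 155 mm ahead of it (r.nose_length is the z of the fingertips in the tool frame, in mm); z points along the fingers, y is the line along which they close (so a half turn about z gives the same grasp; the last joint's range is limited). The gripper opens to 85 mm and grips with 20 to 120 N. Pads are 22 mm wide; open, the fingers measure 114 mm over their backs; the gripper's body (76 mm by 85 mm) begins 54 mm behind the grasp point. The pads swing forward as they close: fully open they stand 13 mm farther back than shut.
Start: joints at [1.165, 0.207, 1.542, -0, 1.393, -0.15], TCP at [144.94, 556.436, 404.682] pointing down, gripper open.
Joint ranges: [-2.73, 2.73], [-0.86, 2.22], [0.23, 2.46], [-1.11, 4.25], [0.08, 2.63], [-2.82, 2.82]. Speed limits (rad/s): [2.79, 2.79, 3.14, 3.14, 3.14, 3.14].

## Interface

Orientations are given as a unit quaternion [x, y, z, w].
In Python, from cell import state, camera, camera_model, r gives the robot as it stands.
- The arm moves only by the shell command python3 -m crank 'ROWS' [OPENING]. ROWS is JSON, a list of rows, each an object of numbers: "dx", "dy", "dz": the shift along the world's x, y, z in units of 20 cm (1.0 is 20 cm); "roll": the turn about the world's z in units of 45 degrees (1.0 is 45 degrees). A call has 1 to 20 rows; each row is the pose to reach, as a shift and turn from the pose commanded when the call began; what a row does not reach only later rows make up. A row lasts 1/10 s, in which the tool goes at most 50 mm and 8.59 degrees, less where a joint would pass 70% of its speed; a pose out of reach is approached as far as the arm can. A call with a number of a shift or a turn outside -1 to 1 is refused whole. A call with a gripper value outside its range is refused whole. OPENING is the gripper's target within -1 to 1 (shut at 1, half-way at 0, fully open at -1), set as the call begins (- or left out, the last holds). The fingers move at their own pace and stop on an object; the grip force is fixed at half the most. Time passes only in rows, so rows that repeat a pose let the fingers close. It gives the time, the measured TCP pose, the force, the opening and the grip force at its end, in the units of the state.
- state(): the state, without advancing time (a new reading comes with each control period).
- camera(name): name is "side" or "top" or "wrist"; returns the picture (480x640x3 uint8, blue, green, red); there is no depth.
- camera_model(name): a dict with "fx", "fy", "cx", "cy" (pixels), "distortion" ([k1, k2, p1, p2, k3] as OpenCV has them; the pictures are not rectified), "R" (3x3) and "t" (3): a world point X has camera coordinates R X + t. Camera axes: x right, y down, z forward; pixel columns grow to the right and rows downward; lengths in mm; the calibration is good to about 2 mm. A picture is of the moment at which its call begins: read the wrist's pose just before it. camera_model takes no time and is no camera call; for the wrist camera it gives the pose at the moment of the call.
- r.sign_off(): hands the job in; it is judged then, once.
The state is a dict: "time_s": time; "joint_pos": joint angles; "qd": joint speeds; "joint_torque": joint torques, N m; "ee_pos": TCP position; "tool_rot": TCP orientation; "force": force on the tool from outside, world axes, zero at the start; "wrist_torque": the same for the moment, N m; "opening": finger opening in mm; "finger_force": force on a finger pad.
Only numpy, scipy, OpenCV 4.12 (cv2) and the standard library are available. Lean on these libraries where they do the work, as an engineer would, in place of code of your own. Each camera call takes 0.05 s, during which the arm holds its last target. There are 200 camera calls.

## Working session

There is one attempt and no reset: what is moved stays moved. The work goes in short steps, Python scripts to look and compute and a shell command to move; the robot and the scene stay as the last step left them, time stands still between calls to the robot, and variables do not carry over. Pictures are saved under pics/ and viewed, at most 10 in all, crops included, and the job is handed in when it is done.

```bash
ls; mkdir -p pics; python3 - <<'E'
from cell import *
import cv2,numpy as np
for n in ("top","side"):
    cv2.imwrite(f"pics/{n}0.png",camera(n)); m=camera_model(n); print(n,{k:np.round(v,3).tolist() for k,v in m.items()})
s=state();print(s)
E
```

```text
pics
top {'fx': 451.162, 'fy': 451.162, 'cx': 318.789, 'cy': 242.194, 'distortion': [-0.043, 0.0, 0.0, 0.0, 0.0], 'R': [[-0.014, -1.0, 0.025], [-0.98, 0.009, -0.196], [0.196, -0.027, -0.98]], 't': [-151.557, 607.453, 1041.065]}
side {'fx': 452.424, 'fy': 452.424, 'cx': 320.399, 'cy': 249.617, 'distortion': [-0.021, 0.0, 0.0, 0.0, 0.0], 'R': [[0.398, -0.917, 0.0], [-0.747, -0.324, -0.581], [0.533, 0.231, -0.814]], 't': [-373.686, 434.02, 959.267]}
{'time_s': 0.1, 'joint_pos': array([ 1.16549086e+00,  2.07394916e-01,  1.54281309e+00, -1.12783919e-05,
        1.39349225e+00, -1.50499441e-01]), 'qd': array([ 0.0017394 , -0.00324575, -0.00128612, -0.00232375,  0.00141605,
        0.00068482]), 'joint_torque': array([-1.10318670e-03, -3.84091330e+01, -2.92548054e+01, -3.32930340e-04,
        4.85719589e-03, -1.28760132e-05]), 'ee_pos': array([144.81740516, 556.13311418, 403.60639259]), 'tool_rot': array([ 1.27057570e-01,  9.91894784e-01, -1.01489166e-03, -2.83761905e-04]), 'force': array([ 0.95397858, -0.32270156,  0.69660896]), 'wrist_torque': array([-0.01404267,  0.06007799, -0.00224191]), 'finger_force': 0.0, 'opening': 85.44259245392136}
```

View pics/top0.png

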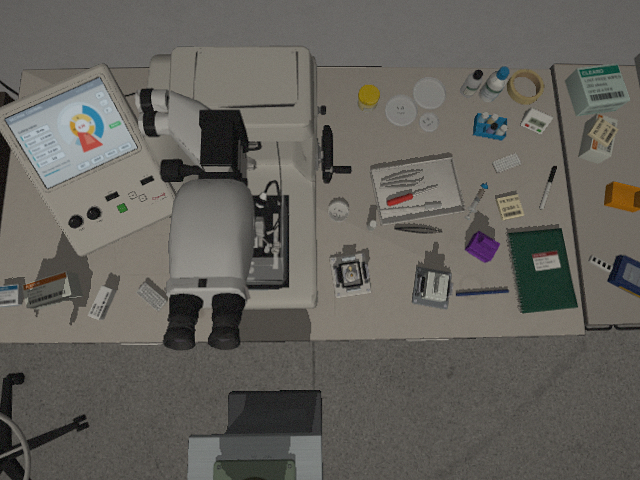

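View pics/side0.png

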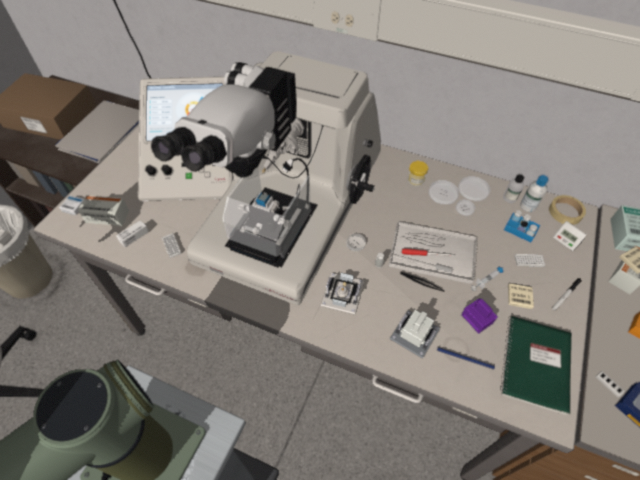

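The top view shows the cover as the white box on the grey stand at about (433,286), and the dock at about (350,275). The side view has them at (417,328) and (343,290). Things that could be taken for the cover:
- the purple box at top (483,247), which is the look-alike
- the dock's white plate at (350,275)
- the grid box at (507,162)

I choose (433,286) and will check it in a close crop.

```bash
cat > h.py <<'E'
import numpy as np,cv2
from cell import *
def ray(m,p):
    K=np.array([[m["fx"],0,m["cx"]],[0,m["fy"],m["cy"]],[0,0,1.]])
    u=cv2.undistortPoints(np.array([[p]],float),K,np.array(m["distortion"],float))[0,0]
    R=np.array(m["R"]);return -R.T@np.array(m["t"]),R.T@np.array([u[0],u[1],1.])
def plane(m,p,z):
    o,d=ray(m,p);return o+d*(z-o[2])/d[2]
def proj(m,X):
    K=np.array([[m["fx"],0,m["cx"]],[0,m["fy"],m["cy"]],[0,0,1.]])
    return cv2.projectPoints(np.array([X],float),cv2.Rodrigues(np.array(m["R"],float))[0],np.array(m["t"],float),K,np.array(m["distortion"],float))[0][0,0]
def tri(l):
    A=np.zeros((3,3));b=np.zeros(3)
    for o,d in l:
        d=d/np.linalg.norm(d);P=np.eye(3)-np.outer(d,d);A+=P;b+=P@o
    X=np.linalg.solve(A,b);return X,[np.linalg.norm((np.eye(3)-np.outer(d,d)/(d@d))@(X-o)) for o,d in l]
E
python3 - <<'E'
from h import *
T=camera_model("top");S=camera_model("side")
a=cv2.imread("pics/top0.png")[235:325,315:515];b=cv2.imread("pics/side0.png")[255:365,310:510]
cv2.imwrite("pics/crop.png",np.vstack([cv2.resize(x,None,fx=4-(i*1.2),fy=4-i*1.2) if 0 else cv2.resize(x,None,fx=3,fy=3,interpolation=2) for i,x in enumerate((a,b))]))
for n,p,z in [("stand",(433,286),40),("dock",(350,275),20),("edge",(320,343),0),("eyel",(180,345),250),("eyer",(225,345),250),("purple",(483,247),20)]: print(n,plane(T,p,z).round())
for n,p in [("scope",(318,50)),("s2",(315,305))]:print(n,plane(T,p,0).round(), plane(T,p,300).round())
print(tri([ray(T,(433,286)),ray(S,(420,322))]),tri([ray(T,(350,275)),ray(S,(343,289))]))
E
```

```text
stand [ 497. -440.   40.]
dock [ 529. -237.   20.]
edge [ 363. -160.    0.]
eyel [368. 117. 250.]
eyer [367.  31. 250.]
purple [ 598. -582.   20.]
scope [1177. -166.    0.] [ 970. -156.  300.]
s2 [ 457. -148.    0.] [ 439. -143.  300.]
(array([ 499.41823018, -442.90901057,   51.76055498]), [np.float64(6.875948863717166), np.float64(6.875948863717052)]) (array([ 530.24057521, -238.47228064,   22.91911343]), [np.float64(2.164529761834705), np.float64(2.1645297618346695)])
```

View pics/crop.png

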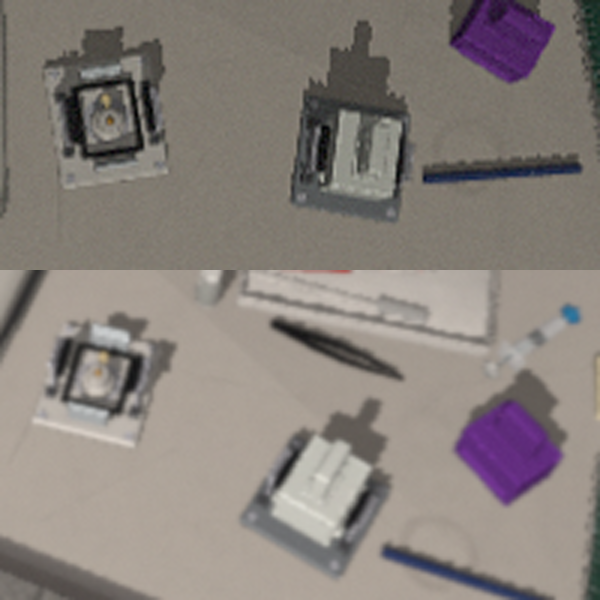

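The crop confirms it: the white cover with a fin, on the grey stand, is at top (433,286), and the purple one is separate. The fin runs nearly along world x. Next I check the microscope's height and reach before swinging the arm past it.

```bash
python3 - <<'E'
from h import *
T=camera_model("top");S=camera_model("side")
for n,p,q in [("eyeL",(180,340),(168,148)),("eyeR",(225,340),(203,158)),("blackbox",(222,125),(265,80)),("rearcorner",(316,52),(368,70)),("smalleyes",(150,100),(235,72))]: print(n,tri([ray(T,p),ray(S,q)]))
E
```

```text
eyeL (array([383.52562041,  39.16356329, 522.48897686]), [np.float64(3.9709657742648767), np.float64(3.9709657742649442)])
eyeR (array([384.77507025, -24.00846823, 522.11204092]), [np.float64(7.3173492254563115), np.float64(7.317349225456476)])
blackbox (array([716.30878084,  19.56872291, 453.577003  ]), [np.float64(14.036261639610528), np.float64(14.036261639610542)])
rearcorner (array([ 883.08765615, -147.19705376,  418.93334214]), [np.float64(1.785437455919234), np.float64(1.7854374559192672)])
smalleyes (array([808.00655998, 165.42410421, 378.53899591]), [np.float64(8.70830435654388), np.float64(8.708304356543916)])
```

```bash
python3 -m crank '[{"dz":0.25},{"dz":0.5},{"dz":0.75},{"dz":1},{"dz":1},{"dz":1}]' -1; python3 -m crank '[{"dz":0.25},{"dz":0.5},{"dz":0.7},{"dz":0.7},{"dz":0.7}]'; python3 -c "
from cell import *;print(state()['ee_pos'],state()['joint_pos'])"
```

```text
[144.81740516 556.13311418 403.60639259] [ 1.16549086e+00  2.07394916e-01  1.54281309e+00 -1.12783919e-05
  1.39349225e+00 -1.50499441e-01]invalid input
invalid input
```

```bash
python3 -m crank '[{"dx":0,"dy":0,"dz":0.25,"roll":0},{"dx":0,"dy":0,"dz":0.5,"roll":0},{"dx":0,"dy":0,"dz":0.75,"roll":0},{"dx":0,"dy":0,"dz":1,"roll":0},{"dx":0,"dy":0,"dz":1,"roll":0}]' -1
```

```text
time_s: 0.6
ee_pos: [144.7, 556.1, 614.3]
tool_rot: [0.127, 0.992, 0.008, 0.002]
force: [0.5, 0.5, 1.1]
opening: 85.5
finger_force: 0.0
```

```bash
python3 -m crank '[{"dx":0,"dy":0,"dz":0.25,"roll":0},{"dx":0,"dy":0,"dz":0.5,"roll":0},{"dx":0,"dy":0,"dz":0.7,"roll":0},{"dx":0,"dy":0,"dz":0.7,"roll":0},{"dx":0,"dy":0,"dz":0.7,"roll":0}]' -1;  python3 -c "
from cell import *;print(state()['ee_pos'],state()['joint_pos'])"
```

```text
time_s: 1.1
ee_pos: [144.9, 556.4, 745.2]
tool_rot: [0.127, 0.992, 0.001, 0.0]
force: [0.0, -0.4, -1.6]
opening: 86.0
finger_force: 0.0
[144.93793698 556.44320147 745.20493924] [ 1.16550210e+00  1.88129421e-01  8.80200105e-01  2.82166904e-05
  2.07150451e+00 -1.50510685e-01]
```

```bash
python3 -m crank '[{"dx":0.14,"dy":-0.2,"dz":0,"roll":0},{"dx":0.28,"dy":-0.4,"dz":0,"roll":0},{"dx":0.42,"dy":-0.6,"dz":0,"roll":0},{"dx":0.56,"dy":-0.8,"dz":0,"roll":0},{"dx":0.7,"dy":-1,"dz":0,"roll":0},{"dx":0.7,"dy":-1,"dz":0,"roll":0}]' -1 && python3 -m crank '[{"dx":0.06,"dy":-0.2,"dz":0,"roll":0},{"dx":0.12,"dy":-0.4,"dz":0,"roll":0},{"dx":0.18,"dy":-0.6,"dz":0,"roll":0},{"dx":0.24,"dy":-0.8,"dz":0,"roll":0},{"dx":0.3,"dy":-1,"dz":0,"roll":0},{"dx":0.3,"dy":-1,"dz":0,"roll":0}]' -1;  python3 -c "
from cell import *;print(state()['ee_pos'],state()['joint_pos'])"
```

```text
time_s: 1.7
ee_pos: [288.0, 353.2, 742.2]
tool_rot: [0.132, 0.991, -0.002, -0.001]
force: [-0.4, 0.9, 0.2]
opening: 85.7
finger_force: 0.0
time_s: 2.3
ee_pos: [346.7, 153.6, 742.2]
tool_rot: [0.131, 0.991, -0.001, -0.002]
force: [-0.2, 1.0, -0.1]
opening: 85.2
finger_force: 0.0
[346.70791846 153.63802809 742.17192577] [ 1.88266332e-01 -2.49181328e-01  1.31131528e+00 -1.33007940e-03
  2.08389585e+00 -1.12038026e+00]
```

```bash
python3 -m crank '[{"dx":0,"dy":-0.2,"dz":0,"roll":0},{"dx":0,"dy":-0.4,"dz":0,"roll":0},{"dx":0,"dy":-0.6,"dz":0,"roll":0},{"dx":0,"dy":-0.8,"dz":0,"roll":0},{"dx":0,"dy":-1,"dz":0,"roll":0},{"dx":0,"dy":-1,"dz":0,"roll":0}]' -1 && python3 -m crank '[{"dx":0,"dy":-0.2,"dz":0,"roll":0.04},{"dx":0,"dy":-0.4,"dz":0,"roll":0.08},{"dx":0.1,"dy":-0.6,"dz":0,"roll":0.1},{"dx":0.2,"dy":-0.8,"dz":0,"roll":0.15},{"dx":0.3,"dy":-1,"dz":0,"roll":0.19},{"dx":0.3,"dy":-1,"dz":0,"roll":0.19},{"dx":0.3,"dy":-1,"dz":0,"roll":0.19}]' -1;  python3 -c "
from cell import *;print(state()['ee_pos'],state()['joint_pos'])"
```

```text
time_s: 2.9
ee_pos: [346.1, -46.5, 742.0]
tool_rot: [0.131, 0.991, 0.0, -0.003]
force: [0.2, -0.2, 0.1]
opening: 85.1
finger_force: 0.0
time_s: 3.6
ee_pos: [406.9, -243.5, 742.1]
tool_rot: [0.052, 0.999, 0.002, -0.002]
force: [-0.6, 0.8, -0.3]
opening: 85.3
finger_force: 0.0
[ 406.86660075 -243.45713256  742.08903528] [-7.22285165e-01 -4.28077889e-02  1.13326581e+00  9.10223173e-04
  2.05712420e+00 -2.18827484e+00]
```

```bash
python3 -m crank '[{"dx":0.1,"dy":-0.17,"dz":-0.2,"roll":0},{"dx":0.2,"dy":-0.34,"dz":-0.4,"roll":0},{"dx":0.3,"dy":-0.5,"dz":-0.6,"roll":0},{"dx":0.3,"dy":-0.5,"dz":-0.8,"roll":0},{"dx":0.3,"dy":-0.5,"dz":-1,"roll":0},{"dx":0.3,"dy":-0.5,"dz":-1,"roll":0},{"dx":0.3,"dy":-0.5,"dz":-1,"roll":0},{"dx":0.3,"dy":-0.5,"dz":-1,"roll":0}]' -1;  python3 - <<'E'
from h import *
import pickle
m=camera_model("wrist");im=camera("wrist");cv2.imwrite("pics/w1.png",im);pickle.dump(m,open("w1.pkl","wb"));print(np.array(m["R"]).round(2),-np.array(m["R"]).T@m["t"],state()["ee_pos"])
E
```

```text
time_s: 4.4
ee_pos: [465.6, -342.6, 550.1]
tool_rot: [0.052, 0.999, -0.003, 0.003]
force: [-0.4, -0.2, 0.3]
opening: 85.4
finger_force: 0.0
[[ 0.1   0.99 -0.01]
 [ 0.94 -0.1   0.33]
 [ 0.33 -0.04 -0.94]] [ 383.79558878 -333.56590492  516.92705374] [ 465.51799226 -342.95088451  550.42097065]
```

View pics/w1.png

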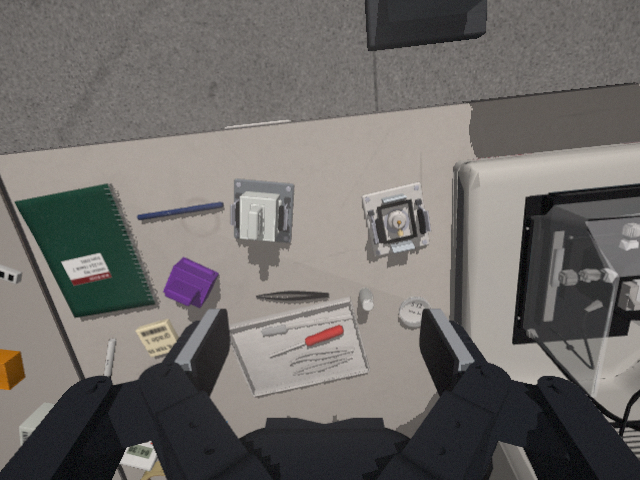

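The wrist view shows the cover at about (262,215) with its fin, the dock at about (397,220), and the purple look-alike at (190,282). Now a second, lower view.

```bash
python3 -m crank '[{"dx":0,"dy":-0.05,"dz":-0.2,"roll":0},{"dx":0,"dy":-0.1,"dz":-0.4,"roll":0},{"dx":0,"dy":-0.1,"dz":-0.6,"roll":0},{"dx":0,"dy":-0.1,"dz":-0.8,"roll":0},{"dx":0,"dy":-0.1,"dz":-0.8,"roll":0},{"dx":0,"dy":-0.1,"dz":-0.8,"roll":0},{"dx":0,"dy":-0.1,"dz":-0.8,"roll":0}]' -1;  python3 - <<'E'
from h import *
import pickle
m=camera_model("wrist");im=camera("wrist");cv2.imwrite("pics/w2.png",im);pickle.dump(m,open("w2.pkl","wb"))
o=m
for X in [(500,-442,0),(530,-238,0)]:print(proj(m,X),m["fx"],state()["ee_pos"])
a,b=[proj(m,X).astype(int) for X in [(500,-442,30),(530,-238,20)]]
print(a,b)
P=cv2.copyMakeBorder(im,100,100,100,100,0)
c=[cv2.resize(P[q[1]+100-85:q[1]+100+85,q[0]+100-85:q[0]+100+85],(400,400),interpolation=2) for q in (a,b)]
cv2.imwrite("pics/w2c.png",np.hstack(c))
E
```

```text
time_s: 5.15
ee_pos: [466.1, -364.6, 389.5]
tool_rot: [0.053, 0.999, -0.003, 0.003]
force: [0.7, -0.4, -0.1]
opening: 85.2
finger_force: 0.0
[260.63644587 243.0363913 ] 334.9812476818925 [ 466.05091369 -364.51357637  389.37429474]
[442.87221152 250.26176298] 334.9812476818925 [ 466.05091369 -364.51357637  389.37429474]
[255 252] [448 256]
```

View pics/w2c.png

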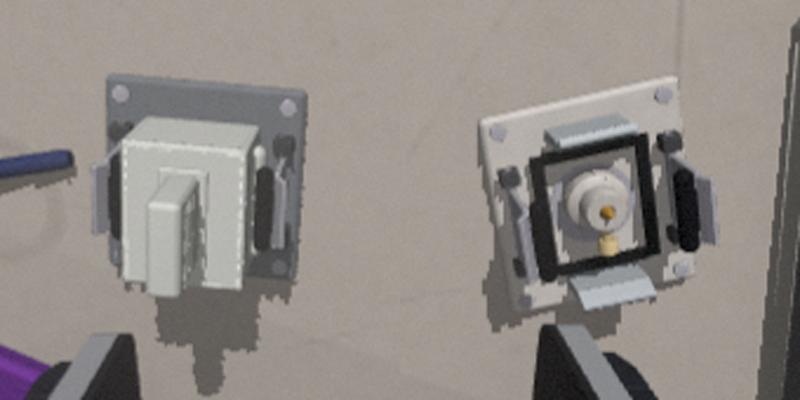

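The crop shows the cover's fin top at crop (150–180, 206–296), the stand foot's corners at (107,76), (307,91) and (293,283), and the dock plate's corners at (480,119), (677,77), (693,278) and (515,312). All are usable.

```bash
cat > m.py <<'E'
from h import *
import pickle
m=pickle.load(open("w2.pkl","rb"))
c=lambda p,a:(a[0]-85+p[0]*.425,a[1]-85+p[1]*.425)
yaw=lambda a,b:np.degrees(np.arctan2(*(b-a)[1::-1]))
S=[plane(m,c(p,(255,252)),8) for p in [(107,76),(307,91),(293,283)]]
sb=[plane(m,c(p,(255,252)),9) for p in [(120,93),(288,107),(279,267)]]
D=[plane(m,c((p[0]-400,p[1]),(448,256)),8) for p in [(480,119),(677,77),(693,278),(515,312)]]
db=[plane(m,c((p[0]-400,p[1]),(448,256)),9) for p in [(497,132),(663,95),(683,268),(524,300)]]
for n,L in (("S",S),("sb",sb)):
    print(n,(L[0]+L[2])/2,yaw(L[0],L[1])-90,yaw(L[1],L[2]),np.linalg.norm(L[1]-L[0]),np.linalg.norm(L[2]-L[1]))
for n,L in (("D",D),("db",db)):
    print(n,sum(L)/4,[round(v,1) for v in (yaw(L[0],L[1])-90,yaw(L[3],L[2])-90,yaw(L[1],L[2]),yaw(L[0],L[3]))],np.linalg.norm(L[1]-L[0]),np.linalg.norm(L[2]-L[1]))
F=[plane(m,c(p,(255,252)),87) for p in [(150,207),(181,209),(180,296),(148,293)]]
print("F",sum(F)/4,yaw(F[0],F[3]),yaw(F[1],F[2]),np.linalg.norm(F[0]-F[1]),np.linalg.norm(F[1]-F[2]))
T=camera_model("top");t2=[ray(T,p) for p in ()]
E
python3 m.py
```

```text
S [ 499.55033208 -444.72253452    8.        ] -10.366572333678818 -11.496799393041675 89.79654425097401 96.50117089634291
sb [ 498.70970956 -445.17852087    9.        ] -10.882557947376753 -10.996637512606327 75.7488969908159 80.08825240563836
D [ 534.23330335 -239.183384      8.        ] [np.float64(6.7), np.float64(6.6), np.float64(6.9), np.float64(7.7)] 88.90164264718678 102.70288013835291
db [ 534.41421302 -239.23565658    9.        ] [np.float64(7.3), np.float64(7.2), np.float64(8.5), np.float64(7.0)] 75.28514698452481 89.0050374651794
F [ 498.54914384 -443.82150216   87.        ] -12.375940578520648 -11.01910605870483 11.353701061228726 35.811662729897584
```

```bash
python3 -m crank '[{"dx":0.08,"dy":-0.2,"dz":-0.1,"roll":-0.05},{"dx":0.165,"dy":-0.4,"dz":-0.28,"roll":-0.1},{"dx":0.165,"dy":-0.4,"dz":-0.28,"roll":-0.1},{"dx":0.165,"dy":-0.4,"dz":-0.28,"roll":-0.1},{"dx":0.165,"dy":-0.4,"dz":-0.28,"roll":-0.1}]' -1;  python3 - <<'E'
from h import *
import pickle
m=camera_model("wrist");im=camera("wrist");cv2.imwrite("pics/w3.png",im);pickle.dump(m,open("w3.pkl","wb"))
a=proj(m,(499,-444.5,75)).astype(int);print(a,state()["ee_pos"])
P=cv2.copyMakeBorder(im,100,100,100,100,0)
cv2.imwrite("pics/w3c.png",cv2.resize(P[a[1]+100-75:a[1]+175,a[0]+25:a[0]+175],(600,600),interpolation=2))
E
```

```text
time_s: 5.7
ee_pos: [498.4, -443.6, 331.3]
tool_rot: [0.092, 0.996, -0.001, 0.001]
force: [-0.3, -0.1, 0.5]
opening: 85.4
finger_force: 0.0
[323 251] [ 498.43087144 -443.28825306  331.93186233]
```

View pics/w3c.png

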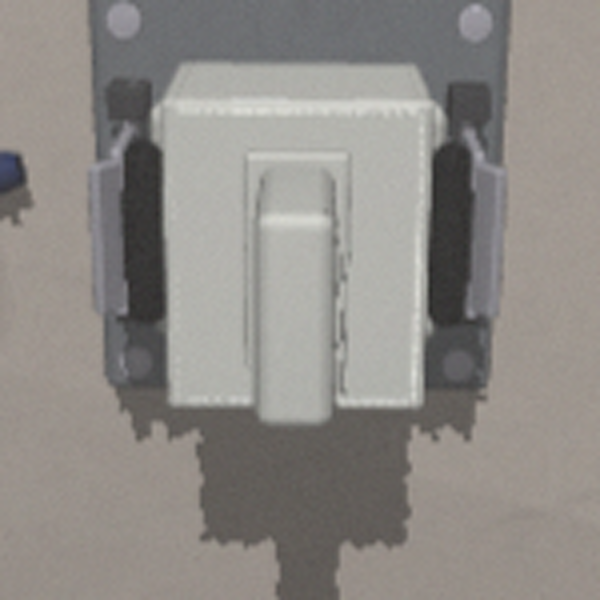

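The fin's top face is at crop (258–332, 218–422) and the roof at (163–435, 103–405). The cover is square to the tool.

```bash
cat > m3.py <<'E'
from h import *
import pickle
m2=pickle.load(open("w2.pkl","rb"));m=pickle.load(open("w3.pkl","rb"))
c3=lambda p:(323-75+p[0]*.25,251-75+p[1]*.25)
c2=lambda p:(255-85+p[0]*.425,252-85+p[1]*.425)
for p,q in zip([(258,218),(332,218),(330,422),(260,422)],[(150,207),(181,209),(180,296),(148,293)]):
    X,e=tri([ray(m,c3(p)),ray(m2,c2(q))]);print(X.round(1),round(e[0],1))
y=lambda a,b:np.degrees(np.arctan2(*(b-a)[1::-1]))
for z in (80,87):
    F=[plane(m,c3(p),z) for p in [(258,218),(332,218),(330,422),(260,422)]];print(z,sum(F)/4,np.linalg.norm(F[0]-F[1]),np.linalg.norm(F[1]-F[2]),y(F[0]+F[1],F[2]+F[3]))
F=[plane(m,c3(p),52) for p in [(163,103),(435,103),(425,405),(170,405)]];print(sum(F)/4,np.linalg.norm(F[0]-F[1]),np.linalg.norm(F[1]-F[2]),y(F[0]+F[1],F[2]+F[3]))
B=[plane(m,c3(p),9) for p in [(123,20),(475,20),(140,362),(458,362)]];print(sum(B)/4,y(B[0]+B[1],B[2]+B[3]))
s=state();q=s["tool_rot"];from scipy.spatial.transform import Rotation as R
print(s["ee_pos"],R.from_quat(q).as_matrix().round(3), R.from_quat(q).apply([0,0,155])+s["ee_pos"])
E
python3 m3.py
```

```text
[ 481.6 -448.1   80.5] 0.8
[ 482.7 -435.7   83.6] 0.6
[ 519.6 -442.9   82.5] 0.1
[ 517.3 -455.2   82.1] 0.2
80 [ 500.8683138  -445.71936949   80.        ] 12.60176200787176 38.24701127260162 -10.69946954141474
87 [ 498.19514246 -445.1457011    87.        ] 12.198091733540398 37.02185073369266 -10.699469541414748
[ 498.80810796 -444.97391099   52.        ] 50.76956953275023 61.770785181246175 -10.924608714068468
[ 498.72674365 -445.10776562    9.        ] -10.643822986954296
[ 498.43087144 -443.28825306  331.93186233] [[-0.983  0.182  0.003]
 [ 0.182  0.983 -0.003]
 [-0.004 -0.003 -1.   ]] [ 498.91183942 -443.7939844   176.93343361]
```

```bash
python3 -m crank '[{"dx":0,"dy":-0.006,"dz":-0.12,"roll":0},{"dx":0,"dy":-0.006,"dz":-0.24,"roll":0},{"dx":0,"dy":-0.006,"dz":-0.36,"roll":0},{"dx":0,"dy":-0.006,"dz":-0.44,"roll":0},{"dx":0,"dy":-0.006,"dz":-0.5,"roll":0},{"dx":0,"dy":-0.006,"dz":-0.5,"roll":0},{"dx":0,"dy":-0.006,"dz":-0.5,"roll":0},{"dx":0,"dy":-0.006,"dz":-0.5,"roll":0}]' -1
```

```text
time_s: 6.55
ee_pos: [498.5, -445.3, 230.5]
tool_rot: [0.092, 0.996, -0.001, 0.001]
force: [0.3, -0.3, 0.8]
opening: 85.5
finger_force: 0.0
```

```bash
python3 -m crank '[{"dx":0,"dy":0,"dz":0,"roll":0},{"dx":0,"dy":0,"dz":0,"roll":0},{"dx":0,"dy":0,"dz":0,"roll":0},{"dx":0,"dy":0,"dz":0,"roll":0},{"dx":0,"dy":0,"dz":0,"roll":0},{"dx":0,"dy":0,"dz":0,"roll":0},{"dx":0,"dy":0,"dz":0,"roll":0},{"dx":0,"dy":0,"dz":0,"roll":0},{"dx":0,"dy":0,"dz":0,"roll":0},{"dx":0,"dy":0,"dz":0,"roll":0}]' 1
```

```text
time_s: 7.55
ee_pos: [498.0, -444.8, 228.8]
tool_rot: [0.092, 0.996, -0.0, 0.0]
force: [0.4, 0.1, 0.4]
opening: 13.2
finger_force: 58.6
```

Gripped, with a 13 mm opening and 59 N. Now I lift slowly through the catches.

```bash
python3 -m crank '[{"dx":0,"dy":0,"dz":0.02,"roll":0},{"dx":0,"dy":0,"dz":0.04,"roll":0},{"dx":0,"dy":0,"dz":0.06,"roll":0},{"dx":0,"dy":0,"dz":0.08,"roll":0},{"dx":0,"dy":0,"dz":0.1,"roll":0},{"dx":0,"dy":0,"dz":0.13,"roll":0},{"dx":0,"dy":0,"dz":0.17,"roll":0},{"dx":0,"dy":0,"dz":0.22,"roll":0},{"dx":0,"dy":0,"dz":0.3,"roll":0},{"dx":0,"dy":0,"dz":0.4,"roll":0},{"dx":0,"dy":0,"dz":0.5,"roll":0},{"dx":0,"dy":0,"dz":0.55,"roll":0},{"dx":0,"dy":0,"dz":0.55,"roll":0},{"dx":0,"dy":0,"dz":0.55,"roll":0}]' 1; python3 - <<'E'
from h import *
import pickle
m=camera_model("wrist");im=camera("wrist");cv2.imwrite("pics/w4.png",im);pickle.dump(m,open("w4.pkl","wb"))
s=state();print(s["ee_pos"],s["force"],s["opening"])
pickle.dump((m,s),open("w4.pkl","wb"))
E
```

```text
time_s: 8.95
ee_pos: [497.8, -444.6, 338.6]
tool_rot: [0.092, 0.996, 0.0, -0.0]
force: [-0.2, -0.4, -1.0]
opening: 13.0
finger_force: 60.3
[ 497.64401441 -444.44016379  337.66438248] [ 0.69032583 -0.12794424 -0.27019515] 13.288627235693507
```

View pics/w4.png

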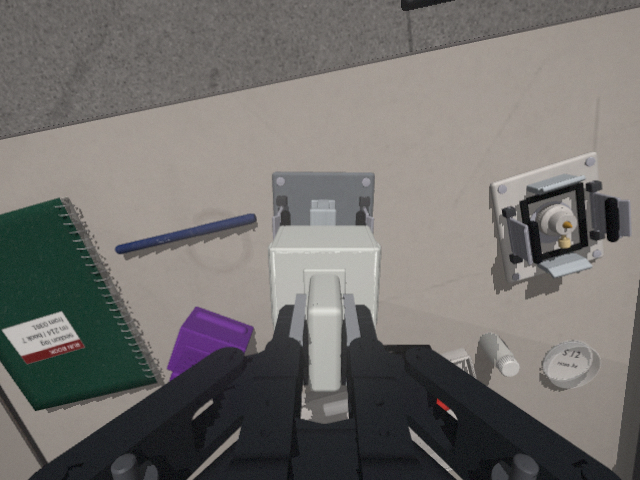

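The cover is held clear above the rail, and the dock appears at about (560,222). I check the hang of the cover while moving to look at the dock from nearer.

```bash
python3 -m crank '[{"dx":0.04,"dy":0.1,"dz":0,"roll":0.1},{"dx":0.08,"dy":0.2,"dz":0,"roll":0.2},{"dx":0.12,"dy":0.3,"dz":0,"roll":0.3},{"dx":0.16,"dy":0.4,"dz":0,"roll":0.39},{"dx":0.18,"dy":0.5,"dz":0,"roll":0.39},{"dx":0.18,"dy":0.5,"dz":0,"roll":0.39},{"dx":0.18,"dy":0.5,"dz":0,"roll":0.39},{"dx":0.18,"dy":0.5,"dz":0,"roll":0.39}]' 1; python3 - <<'E'
from h import *
from scipy.spatial.transform import Rotation as R
m=camera_model("wrist");s=state();im=camera("wrist");import pickle;pickle.dump(m,open("w5.pkl","wb"));cv2.imwrite("pics/w5.png",im)
Q=R.from_quat(s["tool_rot"]);print(s["ee_pos"],Q.as_matrix().round(3)[0])
f=lambda x,y,z:proj(m,s["ee_pos"]+Q.apply([x,y,155+62-z])).round(1)
print("exp roof near",f(32,-26,40),f(32,26,40),"low",f(32,-26,0),f(32,26,0),"fin",f(20,-7,75),f(20,7,75))
a=proj(m,(534,-239,10)).astype(int);print(a)
P=cv2.copyMakeBorder(im,100,100,100,100,0)
L=P[a[1]+25:a[1]+175,a[0]+25:a[0]+175]; C=P[100+200:100+350,100+245:100+395]
cv2.imwrite("pics/w5c.png",np.hstack([cv2.resize(x,(400,400),interpolation=2) for x in (C,L)]))
E
```

```text
time_s: 9.8
ee_pos: [533.7, -345.3, 338.4]
tool_rot: [-0.06, 0.998, -0.0, -0.0]
force: [0.0, -0.1, -0.9]
opening: 13.1
finger_force: 60.3
[ 533.66113316 -345.27728377  338.41459534] [-0.993 -0.121 -0.   ]
exp roof near [266.4 245.4] [380.3 245.4] low [277.9 222.3] [369.2 222.3] fin [304.1 307.3] [342.  307.3]
[437 237]
```

View pics/w5c.png

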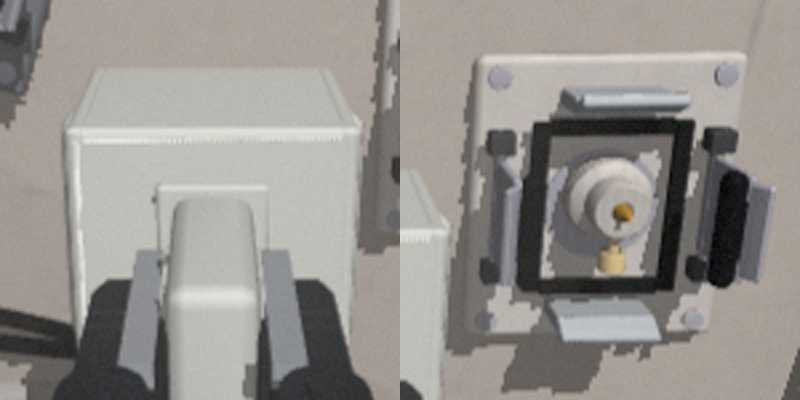

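The fin and cover hang square: roof near edge at crop row 130, low edge at 70, both shifted about 3.5 px together, so there is no tilt. The dock's bolts (right half) are at (99,77), (326,74), (292,319) and (84,320), and its black seat frame is clear.

```bash
python3 - <<'E'
from h import *
import pickle
m=pickle.load(open("w5.pkl","rb"))
c=lambda p:(437-75+p[0]*.375,237-75+p[1]*.375)
y=lambda a,b:np.degrees(np.arctan2(*(b-a)[1::-1]))
for n,L,z in [("plate",[(76,55),(345,53),(308,332),(68,330)],8),("bolts",[(99,77),(326,74),(292,319),(84,320)],9),("seat",[(133,123),(292,120),(272,291),(118,290)],15)]:
    F=[plane(m,c(p),z) for p in L];print(n,(sum(F)/4).round(1),"yaw x",y(F[0]+F[1],F[2]+F[3]).round(1),"yaw y",(y(F[0]+F[3],F[1]+F[2])-90).round(1),[np.linalg.norm(F[i]-F[i-1]).round(1) for i in range(4)])
T=camera_model("top");S=camera_model("side")
print("chuck two views", tri([ray(m,c((215,207))),ray(pickle.load(open("w2.pkl","rb")),(448-85+206*.425,256-85+206*.425))]), plane(m,c((215,207)),36))
E
```

```text
plate [ 533.9 -239.6    8. ] yaw x 8.7 yaw y 6.9 [np.float64(100.8), np.float64(89.0), np.float64(102.2), np.float64(88.3)]
bolts [ 534.8 -239.3    9. ] yaw x 7.6 yaw y 7.4 [np.float64(89.1), np.float64(75.4), np.float64(89.6), np.float64(75.8)]
seat [ 534.9 -239.9   15. ] yaw x 7.6 yaw y 7.2 [np.float64(60.3), np.float64(52.6), np.float64(61.7), np.float64(54.5)]
chuck two views (array([ 534.19847835, -235.215958  ,   14.7797357 ]), [np.float64(0.7632894156074714), np.float64(0.7632894156074951)]) [ 527.90080311 -244.6544703    36.        ]
```

```bash
python3 -m crank '[{"dx":0,"dy":0.15,"dz":0,"roll":0},{"dx":0,"dy":0.3,"dz":0,"roll":0},{"dx":0,"dy":0.45,"dz":0,"roll":0},{"dx":0,"dy":0.525,"dz":0,"roll":0},{"dx":0,"dy":0.525,"dz":-0.1,"roll":0},{"dx":0,"dy":0.525,"dz":-0.2,"roll":0},{"dx":0,"dy":0.525,"dz":-0.31,"roll":0},{"dx":0,"dy":0.525,"dz":-0.31,"roll":0},{"dx":0,"dy":0.525,"dz":-0.31,"roll":0},{"dx":0,"dy":0.525,"dz":-0.31,"roll":0}]' 1; python3 - <<'E'
from h import *
import pickle
m=camera_model("wrist");s=state();im=camera("wrist");pickle.dump((m,s),open("w6.pkl","wb"));cv2.imwrite("pics/w6.png",im)
S=camera_model("side");q=proj(S,(534,-239,40)).astype(int);si=camera("side")
cv2.imwrite("pics/w6c.png",np.hstack([cv2.resize(im[130:330,220:420],(400,400),interpolation=2),cv2.resize(si[q[1]-40:q[1]+40,q[0]-40:q[0]+40],(400,400),interpolation=2)]));print(q,s["ee_pos"],s["force"])
print([proj(m,(534.5+a*np.cos(.127)-b*np.sin(.127),-239.5+a*np.sin(.127)+b*np.cos(.127),8)).round(1) for a,b in((-52,-46),(-52,46))])
E
```

```text
time_s: 10.85
ee_pos: [534.5, -240.7, 278.2]
tool_rot: [-0.061, 0.998, -0.001, 0.001]
force: [0.6, -0.3, 0.8]
opening: 13.4
finger_force: 60.3
[343 284] [ 534.52969278 -240.65422286  278.1747815 ] [ 0.61455899 -0.31910858  0.83419564]
[array([260. , 174.4]), array([391.4, 173.6])]
```

View pics/w6c.png

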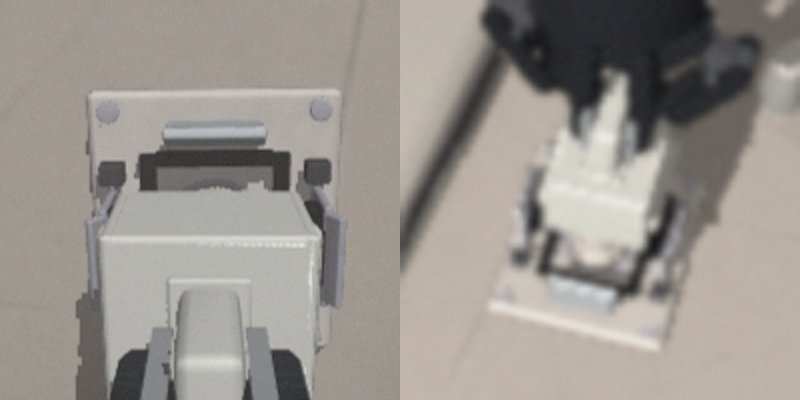

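The wrist crop shows the cover square but about 2 mm to the −y side of the dock (cover middle at column 210, dock middle at 215). I correct that and go down in steps, watching the force.

```bash
python3 -m crank '[{"dx":0,"dy":0.009,"dz":0,"roll":0},{"dx":0,"dy":0.009,"dz":-0.03,"roll":0},{"dx":0,"dy":0.009,"dz":-0.06,"roll":0},{"dx":0,"dy":0.009,"dz":-0.09,"roll":0},{"dx":0,"dy":0.009,"dz":-0.12,"roll":0},{"dx":0,"dy":0.009,"dz":-0.12,"roll":0},{"dx":0,"dy":0.009,"dz":-0.12,"roll":0}]' 1;python3 -m crank '[{"dx":0,"dy":0,"dz":-0.01,"roll":0},{"dx":0,"dy":0,"dz":-0.02,"roll":0},{"dx":0,"dy":0,"dz":-0.03,"roll":0},{"dx":0,"dy":0,"dz":-0.03,"roll":0},{"dx":0,"dy":0,"dz":-0.03,"roll":0}]' 1
```

```text
time_s: 11.65
ee_pos: [533.8, -238.0, 252.2]
tool_rot: [-0.061, 0.998, 0.0, -0.0]
force: [0.3, -0.1, -0.6]
opening: 13.4
finger_force: 60.2
time_s: 12.15
ee_pos: [534.2, -238.3, 247.1]
tool_rot: [-0.061, 0.998, -0.001, 0.0]
force: [0.1, -1.9, 0.4]
opening: 13.2
finger_force: 60.4
```

```bash
for i in 1; do python3 -m crank '[{"dx":0,"dy":0,"dz":-0.007,"roll":0},{"dx":0,"dy":0,"dz":-0.015,"roll":0},{"dx":0,"dy":0,"dz":-0.015,"roll":0},{"dx":0,"dy":0,"dz":-0.015,"roll":0}]' 1; done; python3 -m crank '[{"dx":0,"dy":0,"dz":-0.007,"roll":0},{"dx":0,"dy":0,"dz":-0.015,"roll":0},{"dx":0,"dy":0,"dz":-0.015,"roll":0},{"dx":0,"dy":0,"dz":-0.015,"roll":0}]' 1
```

```text
time_s: 12.55
ee_pos: [534.7, -238.4, 245.4]
tool_rot: [-0.061, 0.998, -0.001, 0.001]
force: [0.2, -1.0, 6.5]
opening: 13.4
finger_force: 61.3
time_s: 12.95
ee_pos: [535.1, -238.4, 242.9]
tool_rot: [-0.061, 0.998, -0.001, 0.002]
force: [0.4, -0.4, 7.5]
opening: 13.3
finger_force: 61.7
```

```bash
python3 -m crank '[{"dx":0,"dy":0,"dz":-0.01,"roll":0},{"dx":0,"dy":0,"dz":-0.02,"roll":0},{"dx":0,"dy":0,"dz":-0.02,"roll":0},{"dx":0,"dy":0,"dz":-0.02,"roll":0}]' 1;python3 -m crank '[{"dx":0,"dy":0,"dz":-0.01,"roll":0},{"dx":0,"dy":0,"dz":-0.02,"roll":0},{"dx":0,"dy":0,"dz":-0.02,"roll":0},{"dx":0,"dy":0,"dz":-0.02,"roll":0}]' 1
```

```text
time_s: 13.35
ee_pos: [533.8, -238.1, 235.8]
tool_rot: [-0.061, 0.998, -0.0, -0.0]
force: [1.2, -3.5, -4.5]
opening: 13.0
finger_force: 59.5
time_s: 13.75
ee_pos: [533.5, -237.6, 232.1]
tool_rot: [-0.061, 0.998, 0.001, -0.001]
force: [-0.5, -1.1, -2.7]
opening: 13.5
finger_force: 59.7
```

It snapped: the force fell from +7.5 to −4.5 N as the catches drew the cover down. Now I press into the seat.

```bash
python3 -m crank '[{"dx":0,"dy":0,"dz":-0.007,"roll":0},{"dx":0,"dy":0,"dz":-0.015,"roll":0},{"dx":0,"dy":0,"dz":-0.015,"roll":0},{"dx":0,"dy":0,"dz":-0.015,"roll":0}]' 1
```

```text
time_s: 14.15
ee_pos: [534.0, -237.8, 230.2]
tool_rot: [-0.061, 0.998, 0.0, 0.0]
force: [-1.9, 1.1, 3.5]
opening: 13.0
finger_force: 60.9
```

```bash
python3 -m crank '[{"dx":0,"dy":0,"dz":-0.005,"roll":0},{"dx":0,"dy":0,"dz":-0.01,"roll":0},{"dx":0,"dy":0,"dz":-0.01,"roll":0},{"dx":0,"dy":0,"dz":-0.01,"roll":0},{"dx":0,"dy":0,"dz":-0.01,"roll":0},{"dx":0,"dy":0,"dz":-0.01,"roll":0}]' 1; python3 - <<'E'
from h import *
m=camera_model("wrist");s=state();im=camera("wrist");cv2.imwrite("pics/w7.png",im)
S=camera_model("side");q=(343,284);si=camera("side")
cv2.imwrite("pics/w7c.png",np.hstack([cv2.resize(im[130:330,220:420],(400,400),interpolation=2),cv2.resize(si[q[1]-40:q[1]+40,q[0]-40:q[0]+40],(400,400),interpolation=2)]))
F=[]
for i in range(6): camera("wrist");F.append(state()["force"])
print(np.mean(F,0),state()["ee_pos"])
E
```

```text
time_s: 14.75
ee_pos: [534.1, -237.8, 228.7]
tool_rot: [-0.061, 0.998, 0.0, 0.0]
force: [-3.7, 1.6, 8.4]
opening: 13.3
finger_force: 61.6
[-3.01779855  1.81858098  7.95783325] [ 534.08946246 -237.80758277  228.73791659]
```

View pics/w7c.png

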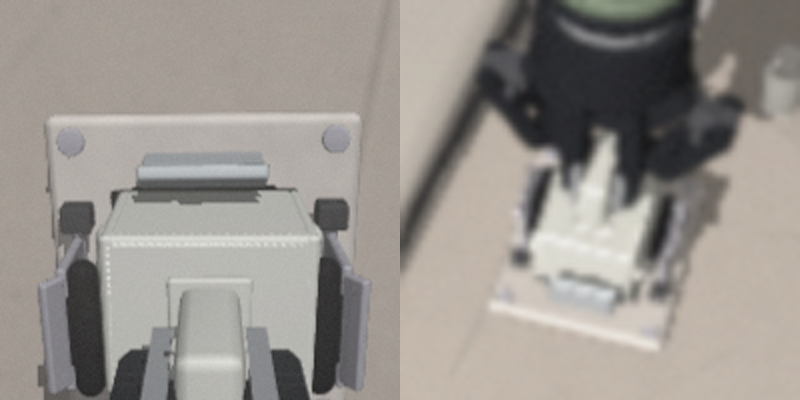

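Both catches are sprung in over the beads, the cover is level in the guides, and the seat is loaded with about 8 N. The cover sits about 1 mm towards +y (roof middle at 211, plate middle at 204), so I ease it back to relieve the side force.

```bash
python3 -m crank '[{"dx":-0.002,"dy":-0.003,"dz":0,"roll":0},{"dx":-0.005,"dy":-0.006,"dz":0,"roll":0},{"dx":-0.005,"dy":-0.006,"dz":0,"roll":0},{"dx":-0.005,"dy":-0.006,"dz":0,"roll":0},{"dx":-0.005,"dy":-0.006,"dz":0,"roll":0},{"dx":-0.005,"dy":-0.006,"dz":0,"roll":0},{"dx":-0.005,"dy":-0.006,"dz":0,"roll":0},{"dx":-0.005,"dy":-0.006,"dz":0,"roll":0}]' 1
```

```text
time_s: 15.95
ee_pos: [533.7, -238.6, 228.9]
tool_rot: [-0.061, 0.998, 0.0, 0.001]
force: [-1.5, 3.8, 8.5]
opening: 13.3
finger_force: 61.5
```

```bash
python3 -c "
from cell import *
print(state()['force'],r.sign_off())"
```

```text
the job is handed in; nothing more can be done
[-1.52487271  3.84836723  8.48512683] None
```

I lifted the white cover off its rail, snapped it under both dock catches and handed the job in at about 16 s, with the gripper still pressing it into the seat at about 8.5 N. The sign-off gave no verdict, so I don't know how it was judged.

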